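# Refit the selector lever on the air valve and lock it

### The job

The lever of the air selector valve has been taken off. Flip the valve's hinged keeper right open, put the lever on the splined stem the one way it fits and push it fully home, then swing the lever counter-clockwise (seen from above) until the stem is against its stop. Finally press the keeper shut over the stem end and leave everything so; do not push the sanding block, jar or paint bottle about.

Things in the scene. Friction and masses are not known exactly. Their poses are not given: they have to be found in the camera images.
- stem_end (a point): centre of the top of the valve's upright steel stem, 40 mm above the disc. z up, turns with the stem. 22 mm round core with three splines, 9 mm wide, reaching 18.5 mm from the axis along +x, +y and -y; the -x place is blank. Top 6 mm tapered for lead-in. The fitted lever's arm points along +x
- valve_stem (a joint): rotation of the stem (rad), counter-clockwise seen from above is positive; end stops at 0 and 1.10; starts between 0.05 and 0.45. Slight friction (0.06 N m), stays where it is left. At 0.55 the lever's arm points straight away from the keeper's hinge
- keeper (a joint): opening of the keeper (rad): 0 shut (level, its pad over the stem end), 1.57 upright, 2.0 fully open, leaning back away from the stem. The hinge is stiff (0.045 N m), so it stays where it is left at any angle. Starts between 0 and 0.15
- keeper_hinge (a point): middle of the keeper's level hinge pin, 106 mm above the table, 60 mm from the stem axis, on a bracket 48 mm wide. Fixed to the valve: x points from stem axis to hinge, y along the pin, z up. The shut keeper reaches 81 mm from here along -x: an arm 24 mm wide and a round pad 42 mm across over the stem, 8 mm thick, centred at pin height
- keeper_tab (a point): centre of the keeper's thumb tab, a fin on the keeper's upper face, 26 mm long (x), 12 mm thick (y, along the pin), 43 mm high, its top 47 mm above the pin when shut. Shut, this point is 64 mm from the hinge along -x and 25 mm above it. Turns with the keeper. Pinch it across y and follow its arc about the pin; a straight level push jams
- lever_hub (a point): centre of the loose lever's steel hub, half-way up, on its bore axis. +x along the arm, z up; it lies flat on the table. Hub 26 mm behind and 28 mm ahead of the axis, 50 mm wide with flat sides across y, 36 mm high. Through bore: 25 mm hole, slots 12 mm wide reaching 20 mm along +x, +y, -y, none along -x (1.5 mm clearance on the stem)
- jar_center (a point): centre of the small glass jar with a siphon top, 34 mm across, 72 mm high; a bystander
- bottle_center (a point): centre of the grey paint bottle, 37 mm across, 102 mm high; a bystander
- disc_center (a point): centre of the top face of the valve's grey dial disc (160 mm across, fixed, 60 mm above the table), on the stem axis; the lever's hub rests on it when home. x towards the keeper's hinge, z up. Two upright pins (10 mm thick, 14 mm high) stand 70 mm from the axis, just outside the arm's two end positions
- lever_knob (a point): middle of the black round knob at the end of the lever's arm, 25 mm across, 118 mm from the bore axis, top 44 mm above the hub's underside. The arm is 18 mm wide, 6 to 20 mm above the underside. Lever mass 0.18 to 0.29 kg. When home the hub's centre is 78 mm above the table, 22 mm below the stem's top
- lever: the whole lever: same axes as its hub, origin at the bore's lower end
- sander_center (a point): centre of the sanding block lying flat, 46 x 86 mm, 25 mm high; a bystander

How it is judged:
On the way, in this order (a step that is already met when the one before it is completed fails the run):
1. the keeper is flipped open, about upright or beyond (value of joint keeper above 1.4 rad), for 0.2 s.
2. the lever is on the stem, splines engaged and hub down on the disc to within 4 mm (horizontal distance between lever_hub and stem_end below 0.004 m and z of lever_hub in the frame of stem_end below -0.018 m and angle between the x axis of lever_hub and the x axis of stem_end, either way round below 0.15 rad), for 0.2 s.
3. the lever has swung the stem counter-clockwise to its stop (value of joint valve_stem above 0.97 rad), for 0.2 s.
4. the keeper is pressed shut (value of joint keeper below 0.08 rad), for 0.2 s.
At the end, for the whole second after the job is handed in: The lever is at rest on the stem: bore axis within 4 mm of the stem axis, hub within 2.5 mm of resting on the disc, arm within 0.15 rad of the stem's +x, tilted less than 0.06 rad; the stem is turned beyond 0.97 rad (stop at 1.10); the keeper is shut to less than 0.08 rad (horizontal distance between lever_hub and stem_end below 0.004 m and z of lever_hub in the frame of stem_end below -0.0195 m and angle between the x axis of lever_hub and the x axis of stem_end, either way round below 0.15 rad and angle between lever_hub's own z axis and vertical below 0.06 rad and value of joint valve_stem above 0.97 rad and value of joint keeper below 0.08 rad and linear speed of lever below 0.02 m/s); the robot touches nothing.
It fails at once if a bystander (sanding block, jar, paint bottle) is moved more than 30 mm (distance of any of sander_center, jar_center, bottle_center from where it was at the start of the episode above 0.03 m).
It also fails if it takes over 72 s, if anything falls off the work surface, if the arm or the gripper's body presses on something with over 40 N, if the wrist force passes 120 N, or if a joint passes its speed limit or range.

### The arm

A 6-joint arm with a two-finger parallel gripper is mounted at the origin on a cart in front of the work surface, level with it; the furniture and walls round the work are solid. World frame = base frame: x ahead of the robot, y to its left, z up, the work surface at z = 0. Lengths are in m, angles in rad, forces in N, time in s.
With the tool pointing down it reaches from about 0.25 to 0.725 m from the base axis. Payload 4 kg.
Tool frame: the origin (TCP) lies midway between the tips of the shut fingers; the grasp point (between the pads) lies 19 mm behind it; z points along the fingers, y is the direction in which the jaws open and shut (so a half turn about z gives the same grasp; the last joint's range is limited). The gripper opens to 85 mm and grips with 20 to 120 N. Pads are 22 mm wide; open, the fingers measure 114 mm over their backs; the gripper's body (76 mm by 85 mm) begins 54 mm behind the grasp point. The pads swing forward as they close: fully open they stand 13 mm farther back than shut.
Start: joints at [-1.169, 0.241, 0.005, 1.335, 0, 1.571], TCP at [0.196, -0.46, 0.231] pointing down, gripper open.
Joint ranges: [-2.72, 2.72], [-1.05, 1.87], [-1.09, 1.28], [-1.99, 2.15], [-1.42, 1.44], [-3.14, 3.14]. Speed limits (rad/s): [2.79, 2.79, 3.14, 3.14, 3.14, 3.14].

### API

Orientations are given as a rotation vector (axis times angle).
In Python, from plant import robot gives the robot as it stands. The module is installed in compiled form; this text tells all that it offers.
- The arm moves only by the tool step_arm, never from a script. Its argument "motion" is a list of rows, each an object of numbers: "fingers": the closure, from -1 (fully open) to 1 (shut); "tx", "ty", "tz": the shift along the tool's x, y, z in mm; "ax", "ay", "az": the turn, a rotation vector about the tool's x, y, z in rad. In form: [{"fingers": .., "tx": .., "ty": .., "tz": .., "ax": .., "ay": .., "az": ..}, ...]. A call has 1 to 20 rows; each row shifts and turns the commanded pose from where the row before left it, along the tool's axes as they then stand; what a row does not reach is not made up. A row lasts 1/12 s, in which the tool goes at most 41.7 mm and 7.16 degrees, less where a joint would pass 70% of its speed; a pose out of reach is approached as far as the arm can. A call with a gripper value outside its range is refused whole. The fingers move at their own pace and stop on an object; the grip force is fixed at half the most. Time passes only in rows, so rows that do not move let the fingers close. It gives the time, the measured TCP pose, the force and the opening at its end, in the units of the state.
- robot.observe(): the state, without advancing time (a new reading comes with each control period).
- robot.get_image(name): name is "scene" or "top" or "wrist"; returns a dict with "image" (480x640x3 uint8, red, green, blue), "fx", "fy", "cx", "cy" (pixels), "eye" and "orientation" of the camera in the world. Camera axes: x right, y up, looking along -z (the intrinsics and any distortion apply to the point x, -y, -z); pixel columns grow to the right and rows downward; lengths in m; the calibration is good to about 2 mm. A picture is of the moment at which its call begins. There is no depth.
- robot.close_job(): hands the job in, once; it reports no verdict.
The state is a dict: "time_s": time; "qpos": joint angles; "qvel": joint speeds; "joint_torque": joint torques, N m; "tool_pos": TCP position; "ee_rot": TCP orientation; "ft_force": force on the tool from outside, world axes, zero at the start; "moment": the same for the moment, N m; "width": opening from 0.0 (shut) to 1.0 (fully open).
Only numpy, scipy, OpenCV 4.12 (cv2) and the standard library are available. Lean on these libraries where they do the work, as an engineer would, in place of code of your own. Each camera call takes 0.05 s, during which the arm holds its last target. There are 200 camera calls.

## Working session

There is one attempt and no reset: what is moved stays moved. The work goes in short steps, Python scripts to look and compute and a tool call to move; the robot and the scene stay as the last step left them, time stands still between calls to the robot, and variables do not carry over. Pictures are saved under pics/ and viewed, about 8 in all and at most 12, crops included, and the job is handed in when it is done.

Besides the shell and the picture viewer there is one more tool, called after "Call:" by a JSON object that holds its "name" and its "arguments". step_arm: Moves the arm, as the interface text tells. Its arguments: {"type":"object","properties":{"motion":{"type":"array"}},"required":["motion"]}

```bash
mkdir -p pics
cat > h.py <<'E'
import numpy as np, cv2
from scipy.spatial.transform import Rotation as R
from plant import robot
def rot(o):
    o=np.array(o,float)
    return o if o.shape==(3,3) else (R.from_quat(o).as_matrix() if o.size==4 else R.from_rotvec(o).as_matrix())
def grab(n,f):
    d=robot.get_image(n); cv2.imwrite('pics/'+f+'.png',d['image'][:,:,::-1])
    np.save('pics/'+f+'.npy',{k:v for k,v in d.items()},allow_pickle=True); return d
def load(f): return np.load('pics/'+f+'.npy',allow_pickle=True).item()
def ray(d,u,v):
    r=rot(d['orientation'])@np.array([(u-d['cx'])/d['fx'],-(v-d['cy'])/d['fy'],-1]); return np.array(d['eye']),r/np.linalg.norm(r)
def onz(d,u,v,z):
    e,r=ray(d,u,v); return e+r*(z-e[2])/r[2]
def proj(d,p):
    q=rot(d['orientation']).T@(np.array(p)-d['eye']); return np.array([d['cx']+d['fx']*q[0]/-q[2], d['cy']-d['fy']*q[1]/-q[2]])
def tcp():
    s=robot.observe(); return np.array(s['tool_pos']),rot(s['ee_rot']),s
E
python3 - <<'E'
from h import *
for n in ('scene','top'):
    d=grab(n,n+'0'); print({k:v for k,v in d.items() if k!='image'})
print(robot.observe())
E
```

```text
{'fx': 607.2402692074462, 'fy': 607.2402692074462, 'cx': 336.43648530846605, 'cy': 230.65796991974895, 'eye': array([-0.01287041, -0.82631255,  0.86802259]), 'orientation': array([ 0.75559814, -0.29775262, -0.71604939])}
{'fx': 435.9047486129312, 'fy': 435.9047486129312, 'cx': 319.6917477225242, 'cy': 239.90715976513746, 'eye': array([ 0.37064249, -0.24892273,  0.94660425]), 'orientation': array([ 0.15139547, -0.1428466 , -1.54634272])}
{'time_s': 0.1, 'qpos': array([-1.16898457e+00,  2.41350073e-01,  3.86060118e-03,  1.33521307e+00,
       -3.32916813e-05,  1.57081671e+00]), 'qvel': array([-9.23290837e-04, -2.68257364e-03,  2.55145090e-03,  5.68421019e-04,
        7.52931172e-05, -9.27108912e-04]), 'joint_torque': array([-3.99640358e-04, -3.73136902e+01,  2.53010792e+01,  1.08469135e-02,
        1.05389425e-06,  1.50650794e-05]), 'tool_pos': array([ 0.19531087, -0.459656  ,  0.23049641]), 'ee_rot': array([-3.07658582e+00, -6.26524288e-01,  6.48417222e-04]), 'ft_force': array([-0.63840835,  0.2126875 , -0.59180137]), 'moment': array([-0.01720643,  0.03807052, -0.04649754]), 'width': 0.9965967451860763}
```

View pics/scene0.png

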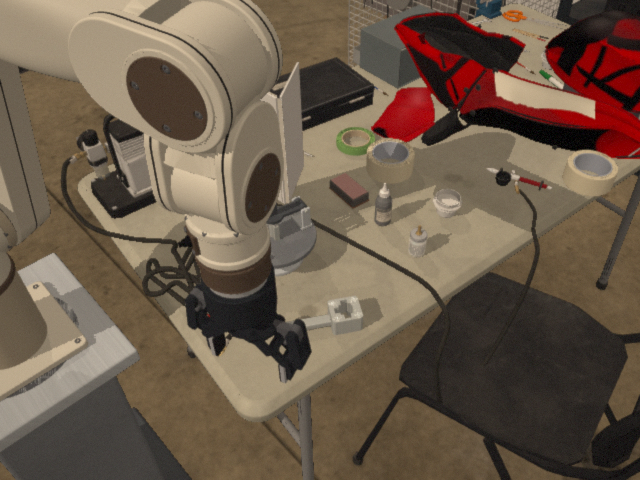

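View pics/top0.png

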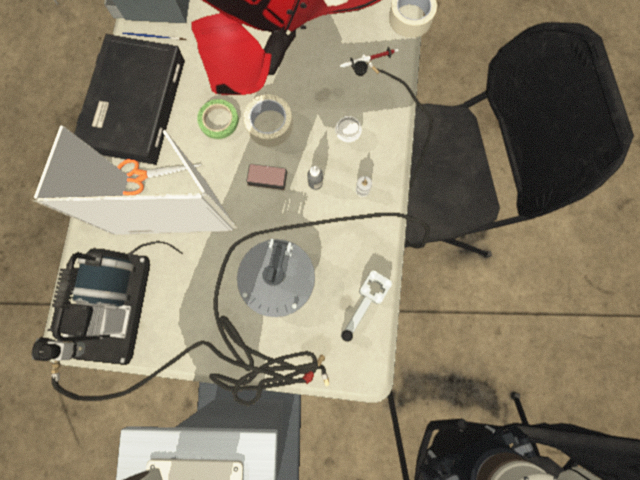

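The scene view shows the gripper near the lever (345,315), and the valve is half hidden. In the top view, the valve disc is at (276,277), the keeper at about (280,260) with its hinge towards the top, and the lever hub at (375,288) with its knob at (347,336). The sander is at (267,176), the bottle at (316,177) and the jar at (364,185). A standing white panel ends at (232,228).

Run:
```python
from h import *
d=load('top0'); im=d['image'][:,:,::-1]
c=cv2.resize(im[150:350,210:410],(800,600)[0:1]*2 if 0 else (600,600),interpolation=cv2.INTER_CUBIC); cv2.imwrite('pics/c0.png',c)
for n,u,v,z in [('disc',276,277,.06),('hub',375,288,.036),('knob',347,336,.032),('sander',267,176,.02),('bottle',315,170,.1),('jar',364,182,.07),('panelend',232,228,0.0),('TCPpix',0,0,0)]:
    print(n,onz(d,u,v,z).round(3))
print(proj(d,tcp()[0]))
```

```text
disc [ 0.46  -0.155  0.06 ]
hub [ 0.444 -0.359  0.036]
knob [ 0.345 -0.302  0.032]
sander [ 0.689 -0.122  0.02 ]
bottle [ 0.676 -0.23   0.1  ]
jar [ 0.663 -0.333  0.07 ]
panelend [ 0.574 -0.046  0.   ]
TCPpix [ 1.14   0.562 -0.   ]
[456.34255606 441.7907076 ]
```

View pics/c0.png

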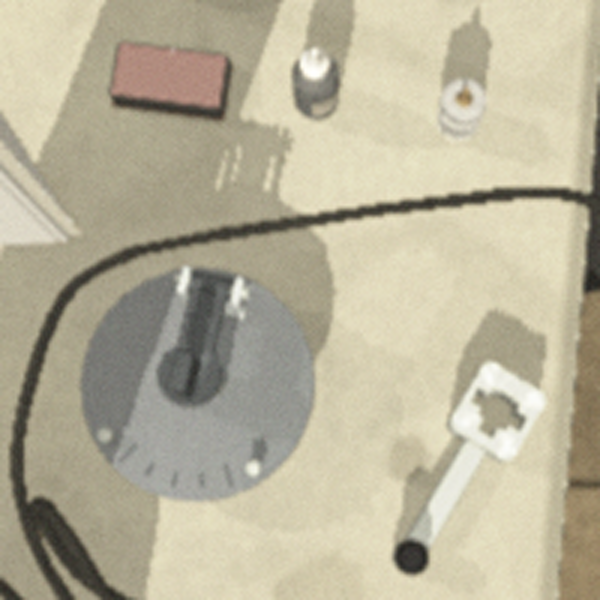

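```bash
cat >> h.py <<'E'
def Rdown(yx,tilt=0,tiltaxis=None):
    "tool z down, tool x at world angle yx"
    x=np.array([np.cos(yx),np.sin(yx),0]); z=np.array([0,0,-1.]); M=np.c_[x,np.cross(z,x),z]
    if tilt: M=R.from_rotvec(np.array(tiltaxis)*tilt).as_matrix()@M
    return M
def go(p,M):
    t,C,s=tcp(); a=R.from_matrix(C.T@M).as_rotvec(); 
    print('turn(ax ay az)',a.round(4),'THEN shift in new tool axes mm',(M.T@(np.array(p)-t)*1000).round(1),'shift in present axes',(C.T@(np.array(p)-t)*1000).round(1))
E
python3 - <<'E'
from h import *
d=load('top0')
h=onz(d,210+212/3,150+283/3,.11);p=onz(d,210+191/3,150+375/3,.11);print(h,p,np.linalg.norm(h-p),np.degrees(np.arctan2(*(h-p)[1::-1])))
t,C,s=tcp(); print(t,C.round(3)); 
w=robot.get_image('wrist'); print('cam in tool',C.T@(w['eye']-t),(C.T@rot(w['orientation'])).round(3),w['fx'])
psi=np.arctan2(*(h-p)[1::-1])
for k in (0,np.pi): go([.40,-.15,.27],Rdown(psi+k))
E
```

```text
[ 0.51939247 -0.16682127  0.11      ] [ 0.45919226 -0.15553681  0.11      ] 0.061248703869925133 -10.616821893406934
[ 0.19531087 -0.459656    0.23049641] [[ 0.92   0.391 -0.001]
 [ 0.391 -0.92   0.002]
 [-0.    -0.002 -1.   ]]
cam in tool [ 0.06630873 -0.00016983 -0.14322309] [[-0.001  0.965  0.261]
 [ 1.     0.001 -0.   ]
 [-0.001  0.261 -0.965]] 385.09625251964064
turn(ax ay az) [-1.60e-03  5.00e-04  5.87e-01] THEN shift in new tool axes mm [ 144.1 -342.2  -39.4] shift in present axes [ 309.5 -205.1  -39.1]
turn(ax ay az) [-6.0000e-04 -2.1000e-03 -2.5545e+00] THEN shift in new tool axes mm [-144.1  342.2  -39.4] shift in present axes [ 309.5 -205.1  -39.1]
```

Call:
{"name": "step_arm", "arguments": {"motion": [{"tz":-39},{"az":0.117},{"az":0.117},{"az":0.117},{"az":0.117},{"az":0.119},{"tx":14,"ty":-34},{"tx":14,"ty":-34},{"tx":14,"ty":-34},{"tx":14,"ty":-34},{"tx":14,"ty":-34},{"tx":14,"ty":-34},{"tx":15,"ty":-34},{"tx":15,"ty":-34},{"tx":15,"ty":-35},{"tx":15,"ty":-35},{}]}}

```text
invalid input at $.motion[0]: expected keys fingers, tx, ty, tz, ax, ay, az
```

Run:
```python
from h import *
d=grab('wrist','w1'); t,C,s=tcp(); print(t,s['time_s']); print(proj(d,[.4592,-.1555,.1]),proj(d,[.5194,-.1668,.106]))
cv2.imwrite('pics/w1e.png',cv2.convertScaleAbs(d['image'][:,:,::-1],alpha=1.5,beta=15))
```

```text
[ 0.19537074 -0.45982708  0.23074144] 0.2
[ -51.24039816 -487.059681  ] [ -14.91973755 -679.13957967]
```

View pics/w1e.png

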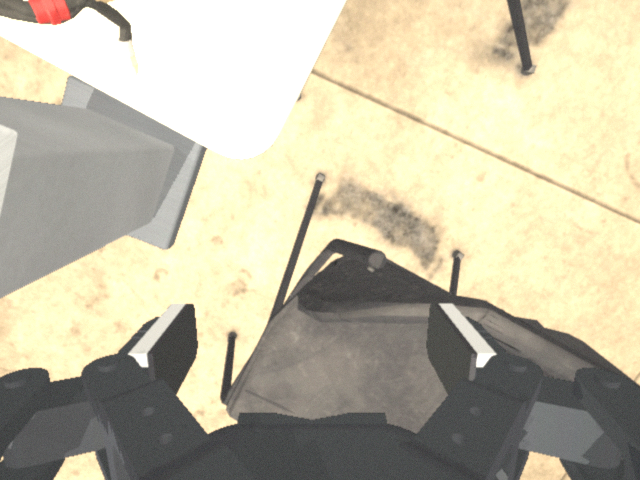

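The move was refused because every row needs all the keys. The picture shows only the start pose, with the fingers at the lower left and right.

Call:
{"name": "step_arm", "arguments": {"motion": [{"fingers":-1,"tx":0,"ty":0,"tz":-39,"ax":0,"ay":0,"az":0},{"fingers":-1,"tx":0,"ty":0,"tz":0,"ax":0,"ay":0,"az":0.117},{"fingers":-1,"tx":0,"ty":0,"tz":0,"ax":0,"ay":0,"az":0.117},{"fingers":-1,"tx":0,"ty":0,"tz":0,"ax":0,"ay":0,"az":0.117},{"fingers":-1,"tx":0,"ty":0,"tz":0,"ax":0,"ay":0,"az":0.117},{"fingers":-1,"tx":0,"ty":0,"tz":0,"ax":0,"ay":0,"az":0.119},{"fingers":-1,"tx":14,"ty":-34,"tz":0,"ax":0,"ay":0,"az":0},{"fingers":-1,"tx":14,"ty":-34,"tz":0,"ax":0,"ay":0,"az":0},{"fingers":-1,"tx":14,"ty":-34,"tz":0,"ax":0,"ay":0,"az":0},{"fingers":-1,"tx":14,"ty":-34,"tz":0,"ax":0,"ay":0,"az":0},{"fingers":-1,"tx":14,"ty":-34,"tz":0,"ax":0,"ay":0,"az":0},{"fingers":-1,"tx":14,"ty":-34,"tz":0,"ax":0,"ay":0,"az":0},{"fingers":-1,"tx":15,"ty":-34,"tz":0,"ax":0,"ay":0,"az":0},{"fingers":-1,"tx":15,"ty":-34,"tz":0,"ax":0,"ay":0,"az":0},{"fingers":-1,"tx":15,"ty":-35,"tz":0,"ax":0,"ay":0,"az":0},{"fingers":-1,"tx":15,"ty":-35,"tz":0,"ax":0,"ay":0,"az":0},{"fingers":-1,"tx":0,"ty":0,"tz":0,"ax":0,"ay":0,"az":0}]}}

```text
time_s: 1.62
tool_pos: [0.4029, -0.1456, 0.2701]
ee_rot: [-3.127, 0.277, -0.002]
ft_force: [-0.3, -0.8, -0.4]
width: 1.002
```

Run:
```python
from h import *
d=grab('wrist','w2'); t,C,s=tcp(); print(t,s['time_s']); print(proj(d,[.4592,-.1555,.1]),proj(d,[.5194,-.1668,.106]))
cv2.imwrite('pics/w2e.png',cv2.convertScaleAbs(d['image'][:,:,::-1],alpha=1.3,beta=15))
```

```text
[ 0.40137403 -0.147782    0.27004927] 1.6667
[312.44596102 153.25741358] [313.1849485   67.94042369]
```

View pics/w2e.png

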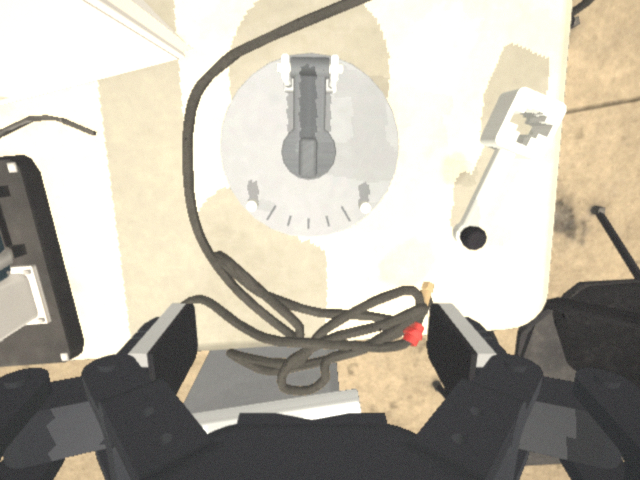

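The wrist view shows the disc centre at about (310,145), the keeper pad at (308,152), the tab at (308,157) and the hinge at (311,68). The disc pins are at (252,208) and (365,208). The lever hub is at (522,117) and its knob at (473,238).

Run:
```python
from h import *
d=load('w2')
A=onz(d,310,145,.06);B=onz(d,311,68,.11);P=onz(d,308,151,.11)
p1=onz(d,252,208,.074);p2=onz(d,366,208,.074)
print(A,B,P); print(p1,p2,np.linalg.norm(p1-p2), np.linalg.norm(p1-A),np.linalg.norm(p2-A))
m=(p1+p2)/2; v=A-m; print('psi pins',np.degrees(np.arctan2(v[1],v[0])),'hinge',np.degrees(np.arctan2((B-A)[1],(B-A)[0])), np.linalg.norm((B-A)[:2]))
# tab predictions
for name,psi in (('pins',np.arctan2(v[1],v[0])),):
    u=np.array([np.cos(psi),np.sin(psi),0]); h=np.r_[A[:2],.106]+.06*u
    print(h,[proj(d,h+[0,0,z]+u*x).round(0) for x,z in ((-.051,.047),(-.077,.047),(-.051,.004),(-.077,.004))])
print('tab top lateral',onz(d,308,140,.153),onz(d,307,178,.153))
```

```text
[ 0.46550604 -0.15440695  0.06      ] [ 0.51897001 -0.16510551  0.11      ] [ 0.46173093 -0.15249705  0.11      ]
[ 0.42129104 -0.09408648  0.074     ] [ 0.40345693 -0.19392193  0.074     ] 0.10141583603117273 0.0760889280833546 0.07488341590881166
psi pins -11.077820630453663 hinge -11.315884555479263 0.05452389169031998
[ 0.52438807 -0.16593547  0.106     ] [array([309., 132.]), array([309., 172.]), array([310., 133.]), array([309., 168.])]
tab top lateral [ 0.4694582  -0.15440018  0.153     ] [ 0.4454482  -0.14936024  0.153     ]
```

Run:
```python
from h import *
d=load('w2'); im=d['image'][:,:,::-1]
cv2.imwrite('pics/c2.png',cv2.resize(cv2.convertScaleAbs(im[40:240,210:410],alpha=1.3,beta=15),(600,600),interpolation=cv2.INTER_CUBIC))
```

```text
(no output)
```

View pics/c2.png

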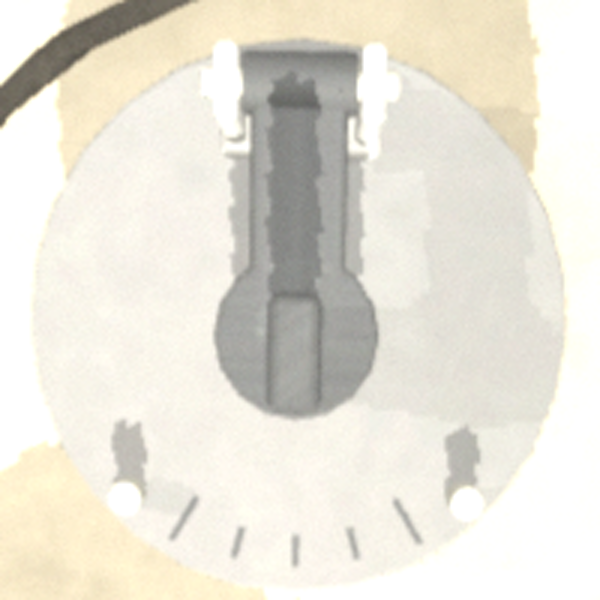

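The crop confirms that the keeper is aligned with tool x and nearly shut. The tab spans about (309,138) to (309,173) in the full image.

```bash
cat >> h.py <<'E'
A=np.array([.461,-.154,.06]); psi=np.radians(-11); U=np.array([np.cos(psi),np.sin(psi),0]); YP=np.array([-U[1],U[0],0]); Hn=np.r_[A[:2],.106]+.06*U
def keep(phi,th,rel=(-.062,.033),off=0):
    g=R.from_rotvec(YP*phi).apply(U*rel[0]+np.array([0,0,rel[1]]))+Hn
    M=Rdown(psi,th,YP); return g+M[:,2]*(.019-off),M
def rows(poses,start=None):
    t,C,_=tcp()
    if start is not None: t,C=start
    for p,M in poses:
        s=C.T@(p-t)*1000; a=R.from_matrix(C.T@M).as_rotvec(); print('tx %.1f ty %.1f tz %.1f  ax %.3f ay %.3f az %.3f'%(*s,*a)); t,C=p,M
E
python3 - <<'E'
from h import *
rows([keep(0,-.4,off=.08),keep(0,-.4)]); print(keep(0,-.4)[0])
n=20;ph=np.linspace(0,1.98,n+1); th=np.linspace(-.4,.6,n+1)
P=[keep(a,b) for a,b in zip(ph,th)]; rows(P[1:],P[0])
E
```

```text
tx 34.1 ty -4.8 tz 74.9  ax -0.003 ay 0.400 az 0.014
tx 0.0 ty 0.0 tz 80.0  ax 0.000 ay 0.000 az 0.000
[ 0.46629975 -0.15503017  0.12149984]
tx 4.7 ty 0.0 tz -4.1  ax -0.000 ay -0.050 az 0.000
tx 4.9 ty 0.0 tz -3.9  ax 0.000 ay -0.050 az -0.000
tx 5.0 ty -0.0 tz -3.6  ax 0.000 ay -0.050 az -0.000
tx 5.2 ty -0.0 tz -3.3  ax -0.000 ay -0.050 az 0.000
tx 5.4 ty -0.0 tz -3.0  ax 0.000 ay -0.050 az 0.000
tx 5.5 ty 0.0 tz -2.6  ax -0.000 ay -0.050 az 0.000
tx 5.6 ty 0.0 tz -2.3  ax -0.000 ay -0.050 az -0.000
tx 5.7 ty -0.0 tz -2.0  ax -0.000 ay -0.050 az 0.000
tx 5.8 ty 0.0 tz -1.7  ax -0.000 ay -0.050 az -0.000
tx 5.9 ty -0.0 tz -1.3  ax -0.000 ay -0.050 az 0.000
tx 5.9 ty 0.0 tz -1.0  ax -0.000 ay -0.050 az -0.000
tx 6.0 ty -0.0 tz -0.7  ax -0.000 ay -0.050 az 0.000
tx 6.0 ty -0.0 tz -0.3  ax -0.000 ay -0.050 az -0.000
tx 6.0 ty -0.0 tz 0.0  ax 0.000 ay -0.050 az 0.000
tx 6.0 ty 0.0 tz 0.4  ax 0.000 ay -0.050 az 0.000
tx 6.0 ty 0.0 tz 0.7  ax -0.000 ay -0.050 az -0.000
tx 5.9 ty -0.0 tz 1.0  ax 0.000 ay -0.050 az 0.000
tx 5.9 ty -0.0 tz 1.4  ax -0.000 ay -0.050 az -0.000
tx 5.8 ty 0.0 tz 1.7  ax 0.000 ay -0.050 az 0.000
tx 5.7 ty -0.0 tz 2.0  ax -0.000 ay -0.050 az 0.000
```

Call:
{"name": "step_arm", "arguments": {"motion": [{"fingers":-1,"tx":9,"ty":-1,"tz":18,"ax":0,"ay":0,"az":0.014},{"fingers":-1,"tx":9,"ty":-1,"tz":19,"ax":0,"ay":0,"az":0},{"fingers":-1,"tx":8,"ty":-1,"tz":19,"ax":0,"ay":0,"az":0},{"fingers":-1,"tx":8,"ty":-1,"tz":19,"ax":0,"ay":0,"az":0},{"fingers":-1,"tx":0,"ty":0,"tz":0,"ax":0,"ay":0.1,"az":0},{"fingers":-1,"tx":0,"ty":0,"tz":0,"ax":0,"ay":0.1,"az":0},{"fingers":-1,"tx":0,"ty":0,"tz":0,"ax":0,"ay":0.1,"az":0},{"fingers":-1,"tx":0,"ty":0,"tz":0,"ax":0,"ay":0.1,"az":0},{"fingers":-1,"tx":0,"ty":0,"tz":0,"ax":0,"ay":0,"az":0},{"fingers":-1,"tx":0,"ty":0,"tz":0,"ax":0,"ay":0,"az":0}]}}

```text
time_s: 2.5
tool_pos: [0.4316, -0.1535, 0.1944]
ee_rot: [3.027, -0.306, 0.607]
ft_force: [0.9, 0.2, 0.2]
width: 1.001
```

Run:
```python
from h import *
d=grab('wrist','w3'); rows([keep(0,-.4)]); print(tcp()[0])
cv2.imwrite('pics/w3e.png',cv2.convertScaleAbs(d['image'][:,:,::-1],alpha=1.3,beta=15))
```

```text
tx -0.1 ty -5.7 tz 81.2  ax 0.004 ay 0.000 az -0.008
[ 0.43428983 -0.15429645  0.19635283]
```

View pics/w3e.png

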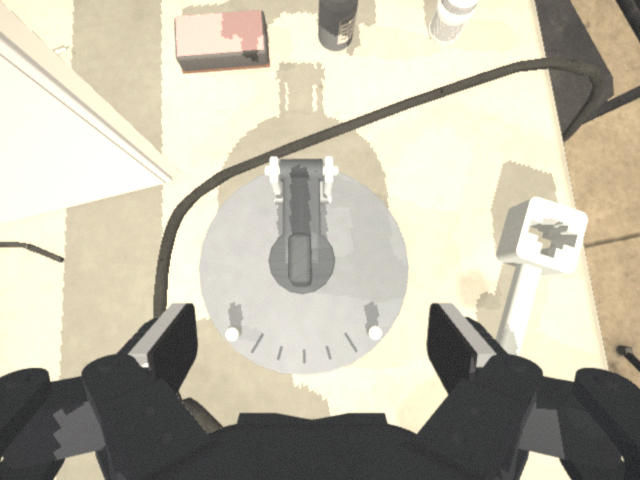

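The wrist view shows the tab from (300,237) to (300,285), with the fingers straddling column 314. I'll cast rays to get the tab's lateral offset.

Run:
```python
from h import *
d=load('w3'); e=d['eye']; O=rot(d['orientation'])
ps=[robot.observe() for _ in range(3)]; print([p['tool_pos'] for p in ps])
for u,v,z in ((300,238,.155),(300,283,.15),(303,265,.11)):
    p=onz(d,u,v,z); print(p, 'along',(p-A)@U,'lat',(p-A)@YP)
B=onz(d,302,163,.106); print('hinge along/lat',(B-A)@U,(B-A)@YP); B=onz(d,304,266,.06); print('disc',B,(B-A)@U,(B-A)@YP)
# robot-frame-independent: tab in tool frame via cam-in-tool extrinsic
T=np.array([.0663,-.0002,-.1432]); Rc=np.array([[-.001,.965,.261],[1,.001,0],[-.001,.261,-.965]])
r=Rc@np.array([(300-d['cx'])/d['fx'],-(260-d['cy'])/d['fy'],-1]); 
for dep in (.18,.2,.22): print((T+r*dep)*1000)
```

```text
[array([ 0.43428983, -0.15429645,  0.19635283]), array([ 0.43428983, -0.15429645,  0.19635283]), array([ 0.43428983, -0.15429645,  0.19635283])]
[ 0.46813726 -0.15450385  0.155     ] along 0.00710226808095594 lat 0.0008672603502024649
[ 0.44561456 -0.14983168  0.15      ] along -0.015898115509400255 lat 0.0011560574623860898
[ 0.45789687 -0.15301271  0.11      ] along -0.0032345042014517806 lat 0.0003770432869732714
hinge along/lat 0.06487378882860892 0.0006418306790542134
disc [ 0.46120563 -0.1533356   0.06      ] 7.507868130357726e-05 0.0006914306428199378
[12.60384737 -5.70095691 28.68751496]
[ 6.63760819 -6.31217435 47.78612773]
[ 0.67136901 -6.92339178 66.8847405 ]
```

Call:
{"name": "step_arm", "arguments": {"motion": [{"fingers":-1,"tx":0,"ty":-6,"tz":20,"ax":0,"ay":0,"az":0},{"fingers":-1,"tx":0,"ty":0,"tz":20,"ax":0,"ay":0,"az":0},{"fingers":-1,"tx":0,"ty":0,"tz":20,"ax":0,"ay":0,"az":0},{"fingers":-1,"tx":0,"ty":0,"tz":20,"ax":0,"ay":0,"az":0},{"fingers":1,"tx":0,"ty":0,"tz":0,"ax":0,"ay":0,"az":0},{"fingers":1,"tx":0,"ty":0,"tz":0,"ax":0,"ay":0,"az":0},{"fingers":1,"tx":0,"ty":0,"tz":0,"ax":0,"ay":0,"az":0},{"fingers":1,"tx":0,"ty":0,"tz":0,"ax":0,"ay":0,"az":0},{"fingers":1,"tx":0,"ty":0,"tz":0,"ax":0,"ay":0,"az":0},{"fingers":1,"tx":0,"ty":0,"tz":0,"ax":0,"ay":0,"az":0},{"fingers":1,"tx":0,"ty":0,"tz":0,"ax":0,"ay":0,"az":0},{"fingers":1,"tx":0,"ty":0,"tz":0,"ax":0,"ay":0,"az":0},{"fingers":1,"tx":0,"ty":0,"tz":0,"ax":0,"ay":0,"az":0},{"fingers":1,"tx":0,"ty":0,"tz":0,"ax":0,"ay":0,"az":0}]}}

```text
time_s: 3.72
tool_pos: [0.4663, -0.1539, 0.1227]
ee_rot: [3.024, -0.302, 0.616]
ft_force: [-4.2, -0.7, 6.8]
width: 0.135
```

Call:
{"name": "step_arm", "arguments": {"motion": [{"fingers":1,"tx":4.7,"ty":0,"tz":-4.1,"ax":0,"ay":-0.05,"az":0},{"fingers":1,"tx":4.9,"ty":0,"tz":-3.9,"ax":0,"ay":-0.05,"az":0},{"fingers":1,"tx":5.0,"ty":0,"tz":-3.6,"ax":0,"ay":-0.05,"az":0},{"fingers":1,"tx":5.2,"ty":0,"tz":-3.3,"ax":0,"ay":-0.05,"az":0},{"fingers":1,"tx":5.4,"ty":0,"tz":-3.0,"ax":0,"ay":-0.05,"az":0},{"fingers":1,"tx":5.5,"ty":0,"tz":-2.6,"ax":0,"ay":-0.05,"az":0},{"fingers":1,"tx":5.6,"ty":0,"tz":-2.3,"ax":0,"ay":-0.05,"az":0}]}}

```text
time_s: 4.3
tool_pos: [0.488, -0.1581, 0.1496]
ee_rot: [3.122, -0.312, 0.052]
ft_force: [-8.5, -0.3, -0.7]
width: 0.129
```

Call:
{"name": "step_arm", "arguments": {"motion": [{"fingers":1,"tx":5.7,"ty":0,"tz":-2.0,"ax":0,"ay":-0.05,"az":0},{"fingers":1,"tx":5.8,"ty":0,"tz":-1.7,"ax":0,"ay":-0.05,"az":0},{"fingers":1,"tx":5.9,"ty":0,"tz":-1.3,"ax":0,"ay":-0.05,"az":0},{"fingers":1,"tx":5.9,"ty":0,"tz":-1.0,"ax":0,"ay":-0.05,"az":0},{"fingers":1,"tx":6.0,"ty":0,"tz":-0.7,"ax":0,"ay":-0.05,"az":0},{"fingers":1,"tx":6.0,"ty":0,"tz":-0.3,"ax":0,"ay":-0.05,"az":0},{"fingers":1,"tx":6.0,"ty":0,"tz":0,"ax":0,"ay":-0.05,"az":0}]}}

```text
time_s: 4.88
tool_pos: [0.5309, -0.1665, 0.1554]
ee_rot: [-3.058, 0.305, 0.48]
ft_force: [-7.7, 1.3, 5.7]
width: 0.131
```

Run:
```python
from h import *
t,C,s=tcp(); g=t-C[:,2]*.019-Hn; print(t,s['ft_force'],s['width'],'G rel',g@U,g@YP,g[2],'r',np.hypot(g@U,g[2]),'phi',np.arctan2(.033,-.062)-np.arctan2(g[2],g@U),'th',np.arctan2(-(C[:,2]@U),-C[2,2])); rows([keep(1.98,.6)])
```

```text
[ 0.53094018 -0.16652095  0.15539819] [-7.6864591   1.27878176  5.74437557] 0.13138138096664229 G rel 0.01686718374060941 0.0010102986597097336 0.06748386869879162 r 0.06955986214689637 phi 1.3266024173389044 th 0.31148135781332675
tx 38.1 ty 0.8 tz 10.1  ax -0.003 ay -0.289 az -0.006
```

Call:
{"name": "step_arm", "arguments": {"motion": [{"fingers":1,"tx":6.0,"ty":0,"tz":0.4,"ax":0,"ay":-0.05,"az":0},{"fingers":1,"tx":6.0,"ty":0,"tz":0.7,"ax":0,"ay":-0.05,"az":0},{"fingers":1,"tx":5.9,"ty":0,"tz":1.0,"ax":0,"ay":-0.05,"az":0},{"fingers":1,"tx":5.9,"ty":0,"tz":1.4,"ax":0,"ay":-0.05,"az":0},{"fingers":1,"tx":5.8,"ty":0,"tz":1.7,"ax":0,"ay":-0.05,"az":0},{"fingers":1,"tx":5.7,"ty":0,"tz":2.0,"ax":0,"ay":-0.05,"az":0},{"fingers":1,"tx":0,"ty":0,"tz":0,"ax":0,"ay":0,"az":0},{"fingers":1,"tx":0,"ty":0,"tz":0,"ax":0,"ay":0,"az":0},{"fingers":1,"tx":0,"ty":0,"tz":0,"ax":0,"ay":0,"az":0}]}}

```text
time_s: 5.63
tool_pos: [0.5627, -0.1727, 0.1321]
ee_rot: [-2.93, 0.292, 0.911]
ft_force: [-4.1, 1.5, -6.5]
width: 0.131
```

Run:
```python
from h import *
t,C,s=tcp(); g=t-C[:,2]*.019-Hn; print(t,s['ft_force'],s['width'],'G rel',g@U,g@YP,g[2],'r',np.hypot(g@U,g[2]),'phi',np.arctan2(.033,-.062)-np.arctan2(g[2],g@U),'th',np.arctan2(-(C[:,2]@U),-C[2,2]))
```

```text
[ 0.56265885 -0.17268354  0.13209381] [-4.05254927  1.52775816 -6.50332988] 0.13102096793344106 G rel 0.0541321596482752 0.0009715887892305045 0.04174209783280032 r 0.06835710233523234 phi 1.9955947862401993 th 0.6030630646168929
```

Call:
{"name": "step_arm", "arguments": {"motion": [{"fingers":-1,"tx":0,"ty":0,"tz":0,"ax":0,"ay":0,"az":0},{"fingers":-1,"tx":0,"ty":0,"tz":0,"ax":0,"ay":0,"az":0},{"fingers":-1,"tx":0,"ty":0,"tz":0,"ax":0,"ay":0,"az":0},{"fingers":-1,"tx":0,"ty":0,"tz":0,"ax":0,"ay":0,"az":0},{"fingers":-1,"tx":0,"ty":0,"tz":-20,"ax":0,"ay":0,"az":0},{"fingers":-1,"tx":0,"ty":0,"tz":-30,"ax":0,"ay":0,"az":0},{"fingers":-1,"tx":0,"ty":0,"tz":-40,"ax":0,"ay":0,"az":0},{"fingers":-1,"tx":0,"ty":0,"tz":-30,"ax":0,"ay":0,"az":0},{"fingers":-1,"tx":0,"ty":0,"tz":0,"ax":0,"ay":0,"az":0},{"fingers":-1,"tx":0,"ty":0,"tz":0,"ax":0,"ay":0,"az":0}]}}

```text
time_s: 6.47
tool_pos: [0.5706, -0.171, 0.1979]
ee_rot: [-2.976, 0.295, 0.8]
ft_force: [-1.1, 0.3, -1.0]
width: 0.998
```

Run:
```python
from h import *
print(tcp()[0],tcp()[2]['width']); go([.395,-.20,.27],Rdown(psi))
```

```text
[ 0.57063409 -0.17097068  0.1979484 ] 0.997839620455714
turn(ax ay az) [ 0.0042  0.5244 -0.0054] THEN shift in new tool axes mm [-166.9   62.   -72.1] shift in present axes [-180.1   63.1   21.3]
```

Call:
{"name": "step_arm", "arguments": {"motion": [{"fingers":-1,"tx":0,"ty":0,"tz":0,"ax":0,"ay":0.105,"az":0},{"fingers":-1,"tx":0,"ty":0,"tz":0,"ax":0,"ay":0.105,"az":0},{"fingers":-1,"tx":0,"ty":0,"tz":0,"ax":0,"ay":0.105,"az":0},{"fingers":-1,"tx":0,"ty":0,"tz":0,"ax":0,"ay":0.105,"az":0},{"fingers":-1,"tx":0,"ty":0,"tz":0,"ax":0,"ay":0.105,"az":0},{"fingers":-1,"tx":0,"ty":0,"tz":-36,"ax":0,"ay":0,"az":0},{"fingers":-1,"tx":0,"ty":0,"tz":-36,"ax":0,"ay":0,"az":0},{"fingers":-1,"tx":-33,"ty":12,"tz":0,"ax":0,"ay":0,"az":0},{"fingers":-1,"tx":-33,"ty":12,"tz":0,"ax":0,"ay":0,"az":0},{"fingers":-1,"tx":-33,"ty":12,"tz":0,"ax":0,"ay":0,"az":0},{"fingers":-1,"tx":-34,"ty":13,"tz":0,"ax":0,"ay":0,"az":0},{"fingers":-1,"tx":-34,"ty":13,"tz":0,"ax":0,"ay":0,"az":0},{"fingers":-1,"tx":0,"ty":0,"tz":0,"ax":0,"ay":0,"az":0},{"fingers":-1,"tx":0,"ty":0,"tz":0,"ax":0,"ay":0,"az":0}]}}

```text
time_s: 7.63
tool_pos: [0.3939, -0.1991, 0.2702]
ee_rot: [3.123, -0.311, -0.026]
ft_force: [0.2, 1.1, -0.5]
width: 1.0
```

Run:
```python
from h import *
print(tcp()[0]); d=grab('wrist','w4'); im=d['image'][:,:,::-1]
p=proj(d,A+[0,0,.04]); q=proj(d,[.444,-.359,.036]); print(p,q)
def crop(c,w): 
    x,y=int(max(0,c[0]-w)),int(max(0,c[1]-w)); print(x,y); return cv2.resize(im[y:y+2*w,x:x+2*w],(400,400),interpolation=cv2.INTER_CUBIC)
cv2.imwrite('pics/c4.png',np.hstack([crop(p,50),crop(q,50)]))
```

```text
[ 0.39388324 -0.19907091  0.27023221]
[238.16390603 149.75556473] [468.44186077 120.72488173]
188 99
418 70
```

View pics/c4.png

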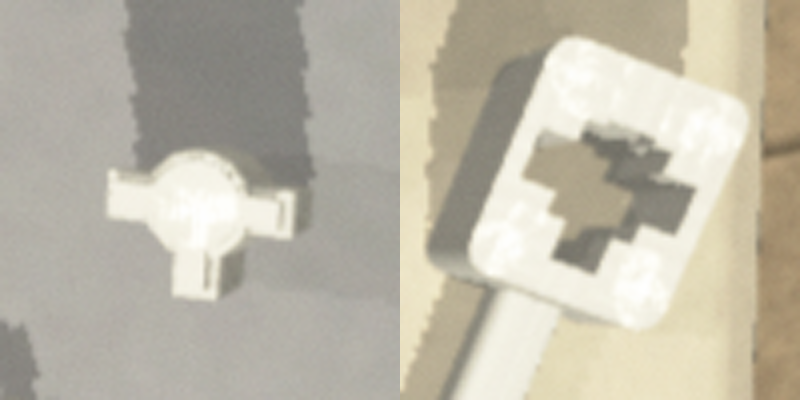

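The left crop shows the open stem top: core at about (238,150), splines at native (215,148), (261,152) and (237,173), so +x points down the image. The right crop shows the hub's top face around (469,118).

Run:
```python
from h import *
d=load('w4')
f=lambda x,y:onz(d,188+x/4,99+y/4,.0975)
l,r,b,c=f(108,194),f(296,215),f(195,298),f(200,203)
print('stem',c,(c-A)@U,(c-A)@YP,'span',np.linalg.norm(l-r),'mid',(l+r)/2,'b',np.linalg.norm(b-(l+r)/2))
v=r-l; a1=np.arctan2(v[1],v[0]); v=b-(l+r)/2; a2=np.arctan2(v[1],v[0]); print('arm ang',np.degrees(a1),np.degrees(a2))
q=lambda a:a-(psi+np.pi)+.55
print('q candidates',q(a2),q((a1-np.pi/2)), q(a1+np.pi/2))
# hub
im=d['image']; hsv=cv2.cvtColor(im,cv2.COLOR_RGB2HSV); m=((hsv[...,2]>205)&(hsv[...,1]<28)).astype(np.uint8)*255
roi=np.zeros_like(m); roi[70:200,418:518]=255; m&=roi
cs,_=cv2.findContours(m,cv2.RETR_EXTERNAL,cv2.CHAIN_APPROX_NONE); k=max(cs,key=cv2.contourArea); mm=np.zeros_like(m); cv2.drawContours(mm,[k],-1,255,-1)
mm=cv2.morphologyEx(mm,cv2.MORPH_OPEN,np.ones((19,19),np.uint8)if 0 else cv2.getStructuringElement(cv2.MORPH_ELLIPSE,(21,21)))
k=max(cv2.findContours(mm,cv2.RETR_EXTERNAL,cv2.CHAIN_APPROX_NONE)[0],key=cv2.contourArea)
P=np.array([onz(d,*p,.036)[:2] for p in k[:,0,:].astype(float)],np.float32)*1000
rc=cv2.minAreaRect(P); print(rc)
o=im[70:170,418:518,::-1].copy(); cv2.drawContours(o,[k-[418,70]],-1,(0,0,255),1)
kn=onz(d,0,0,0)
g=lambda x,y:onz(d,418+(x)/4,70+y/4,.036)
print('hole',g(135,163),g(290,198),g(185,262),g(182,190))
# knob: dark blob
km=((hsv[...,2]<60)).astype(np.uint8)*255; roi[:]=0; pk=proj(d,[.345,-.302,.032]).astype(int); print(pk); roi[pk[1]-25:pk[1]+25,pk[0]-25:pk[0]+25]=255; km&=roi
n,_,st,ce=cv2.connectedComponentsWithStats(km); i=1+st[1:,4].argmax(); print(st[i],ce[i],onz(d,*ce[i],.035))
cv2.imwrite('pics/c5.png',cv2.resize(o,(400,400)))
```

```text
stem [ 0.46102821 -0.15341307  0.0975    ] -8.430234000572752e-05 0.0005815329621679156 span 0.03727474881806803 mid [ 0.4606574 -0.1537672  0.0975   ] b 0.018474993093725064
arm ang -107.65116441224085 161.09463153218
q candidates 0.4120252916532017 -5.849270025264663 -2.707677371674869
((446.7508544921875, -359.6244812011719), (50.01768112182617, 56.65290069580078), 59.35991287231445)
hole [ 0.45587293 -0.34459137  0.036     ] [ 0.44102053 -0.37928062  0.036     ] [ 0.43150095 -0.35396519  0.036     ] [ 0.44777304 -0.35473488  0.036     ]
[419 232]
[407 221  24  22 394] [418.38071066 231.15482234] [ 0.34746566 -0.30042622  0.035     ]
```

```bash
cat >> h.py <<'E'
S=np.array([.461,-.1535]); hub=np.array([.4485,-.3612])
def hp(c,ang,z,off=.004):
    a=np.radians(ang); return np.array([c[0]+off*np.cos(a),c[1]+off*np.sin(a),z]),Rdown(a-np.pi)
E
python3 - <<'E'
from h import *
go(*hp(hub,149,.10))
E
```

```text
turn(ax ay az) [0.0072 0.0145 0.3437] THEN shift in new tool axes mm [125.  111.5 170.4] shift in present axes [ 82.7 146.3 169.8]
```

Call:
{"name": "step_arm", "arguments": {"motion": [{"fingers":-1,"tx":0,"ty":0,"tz":0,"ax":0.007,"ay":0.014,"az":0.114},{"fingers":-1,"tx":0,"ty":0,"tz":0,"ax":0,"ay":0,"az":0.115},{"fingers":-1,"tx":0,"ty":0,"tz":0,"ax":0,"ay":0,"az":0.115},{"fingers":-1,"tx":25,"ty":22,"tz":16,"ax":0,"ay":0,"az":0},{"fingers":-1,"tx":25,"ty":22,"tz":16,"ax":0,"ay":0,"az":0},{"fingers":-1,"tx":25,"ty":22,"tz":16,"ax":0,"ay":0,"az":0},{"fingers":-1,"tx":25,"ty":22,"tz":16,"ax":0,"ay":0,"az":0},{"fingers":-1,"tx":25,"ty":23,"tz":16,"ax":0,"ay":0,"az":0},{"fingers":-1,"tx":0,"ty":0,"tz":30,"ax":0,"ay":0,"az":0},{"fingers":-1,"tx":0,"ty":0,"tz":30,"ax":0,"ay":0,"az":0},{"fingers":-1,"tx":0,"ty":0,"tz":30,"ax":0,"ay":0,"az":0},{"fingers":-1,"tx":0,"ty":0,"tz":0,"ax":0,"ay":0,"az":0},{"fingers":-1,"tx":0,"ty":0,"tz":0,"ax":0,"ay":0,"az":0},{"fingers":-1,"tx":0,"ty":0,"tz":0,"ax":0,"ay":0,"az":0}]}}

```text
time_s: 8.85
tool_pos: [0.443, -0.3713, 0.0998]
ee_rot: [-3.023, 0.798, -0.006]
ft_force: [-0.0, -0.6, 0.2]
width: 1.0
```

Run:
```python
from h import *
go(*hp(hub,149,.006)); d=grab('wrist','w6'); p=proj(d,[*hub,.036]); k=proj(d,[.3475,-.3004,.035]); print(p,k,tcp()[0])
im=d['image'][:,:,::-1]; print(proj(d,tcp()[0]))
cv2.imwrite('pics/c6.png',im)
```

```text
turn(ax ay az) [-0.0156  0.      0.0246] THEN shift in new tool axes mm [ -4.5 -11.5  93.8] shift in present axes [ -4.2 -10.1  94. ]
[294.00932404 262.94288479] [291.73656933 436.33637121] [ 0.44343346 -0.37177088  0.10083254]
[313.50476741 310.43188211]
```

View pics/c6.png

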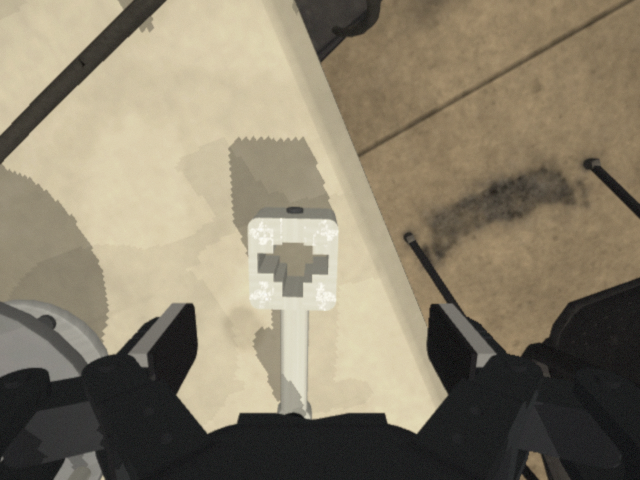

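The hub's top centre is at (293,264), against a prediction of (294,263), and the arm runs straight down the column. I'll shift sideways, descend and grip.

Call:
{"name": "step_arm", "arguments": {"motion": [{"fingers":-1,"tx":-4.5,"ty":-11,"tz":0,"ax":-0.008,"ay":0,"az":0.012},{"fingers":-1,"tx":0,"ty":0,"tz":32,"ax":0,"ay":0,"az":0},{"fingers":-1,"tx":0,"ty":0,"tz":32,"ax":0,"ay":0,"az":0},{"fingers":-1,"tx":0,"ty":0,"tz":20,"ax":0,"ay":0,"az":0},{"fingers":-1,"tx":0,"ty":0,"tz":9,"ax":0,"ay":0,"az":0},{"fingers":-1,"tx":0,"ty":0,"tz":0,"ax":0,"ay":0,"az":0},{"fingers":1,"tx":0,"ty":0,"tz":0,"ax":0,"ay":0,"az":0},{"fingers":1,"tx":0,"ty":0,"tz":0,"ax":0,"ay":0,"az":0},{"fingers":1,"tx":0,"ty":0,"tz":0,"ax":0,"ay":0,"az":0},{"fingers":1,"tx":0,"ty":0,"tz":0,"ax":0,"ay":0,"az":0},{"fingers":1,"tx":0,"ty":0,"tz":0,"ax":0,"ay":0,"az":0},{"fingers":1,"tx":0,"ty":0,"tz":0,"ax":0,"ay":0,"az":0},{"fingers":1,"tx":0,"ty":0,"tz":0,"ax":0,"ay":0,"az":0},{"fingers":1,"tx":0,"ty":0,"tz":0,"ax":0,"ay":0,"az":0}]}}

```text
time_s: 10.07
tool_pos: [0.4451, -0.3597, 0.0087]
ee_rot: [-3.027, 0.82, -0.009]
ft_force: [-0.5, 0.5, 6.4]
width: 0.579
```

Run:
```python
from h import *
t,C,s=tcp(); print(t,C.round(3),s['width'],s['ft_force']); print((C.T@(np.r_[hub,0]-t)*1000).round(1))
```

```text
[ 0.44510818 -0.35971156  0.00867685] [[ 0.863 -0.505  0.007]
 [-0.505 -0.863  0.004]
 [ 0.004 -0.007 -1.   ]] 0.5790626288103008 [-0.51637193  0.48344944  6.43995707]
[ 3.6 -0.4  8.7]
```

Call:
{"name": "step_arm", "arguments": {"motion": [{"fingers":1,"tx":0,"ty":0,"tz":-15,"ax":0,"ay":0,"az":0},{"fingers":1,"tx":0,"ty":0,"tz":-25,"ax":0,"ay":0,"az":0},{"fingers":1,"tx":0,"ty":0,"tz":-30,"ax":0,"ay":0,"az":0},{"fingers":1,"tx":0,"ty":0,"tz":-30,"ax":0,"ay":0,"az":0},{"fingers":1,"tx":0,"ty":0,"tz":-30,"ax":0,"ay":0,"az":0},{"fingers":1,"tx":0,"ty":0,"tz":-10,"ax":0,"ay":0,"az":0},{"fingers":1,"tx":0,"ty":0,"tz":0,"ax":0,"ay":0,"az":-0.07},{"fingers":1,"tx":0,"ty":0,"tz":0,"ax":0,"ay":0,"az":-0.07},{"fingers":1,"tx":0,"ty":0,"tz":0,"ax":0,"ay":0,"az":-0.071},{"fingers":1,"tx":0,"ty":0,"tz":0,"ax":0,"ay":0,"az":0},{"fingers":1,"tx":0,"ty":0,"tz":0,"ax":0,"ay":0,"az":0}]}}

```text
time_s: 10.98
tool_pos: [0.4426, -0.3591, 0.1454]
ee_rot: [-3.093, 0.499, -0.001]
ft_force: [-0.1, 0.6, -2.9]
width: 0.573
```

Run:
```python
from h import *
t,C,s=tcp(); print(s['width'],s['ft_force'],t); go(*hp(S,161.8,.15))
```

```text
0.5726172211360466 [-0.13462534  0.64929106 -2.8592316 ] [ 0.44260351 -0.35909339  0.14535402]
turn(ax ay az) [-0.0083  0.0008 -0.0024] THEN shift in new tool axes mm [ -50.7 -201.1   -4.6] shift in present axes [ -51.2 -201.    -2.9]
```

Call:
{"name": "step_arm", "arguments": {"motion": [{"fingers":1,"tx":-8,"ty":-33,"tz":0,"ax":-0.004,"ay":0,"az":0},{"fingers":1,"tx":-8,"ty":-33,"tz":0,"ax":0,"ay":0,"az":0},{"fingers":1,"tx":-8,"ty":-33,"tz":0,"ax":0,"ay":0,"az":0},{"fingers":1,"tx":-8,"ty":-34,"tz":0,"ax":0,"ay":0,"az":0},{"fingers":1,"tx":-9,"ty":-34,"tz":0,"ax":0,"ay":0,"az":0},{"fingers":1,"tx":-9,"ty":-34,"tz":0,"ax":0,"ay":0,"az":0},{"fingers":1,"tx":0,"ty":0,"tz":0,"ax":0,"ay":0,"az":0},{"fingers":1,"tx":0,"ty":0,"tz":0,"ax":0,"ay":0,"az":0},{"fingers":1,"tx":0,"ty":0,"tz":0,"ax":0,"ay":0,"az":0}]}}

```text
time_s: 11.73
tool_pos: [0.4585, -0.153, 0.1469]
ee_rot: [-3.099, 0.498, -0.002]
ft_force: [-0.5, -0.7, -1.9]
width: 0.575
```

Run:
```python
from h import *
t,C,s=tcp(); print(s['width'],t); go(*hp(S,161.8,t[2],.0036)); d=grab('wrist','w7'); im=d['image'][:,:,::-1]
p=proj(d,[*S,.1]); print('stem',p, 'spl',[proj(d,[S[0]+.0185*np.cos(a),S[1]+.0185*np.sin(a),.095]).round(1) for a in np.radians([161.8,161.8+90,161.8-90])])
hc=t+C[:,0]*.0036; hc[2]=t[2]-.0087+.036; print('hubtop',proj(d,hc))
x,y=int(p[0]-75),int(p[1]-75); print(x,y); cv2.imwrite('pics/c7.png',cv2.resize(im[y:y+150,x:x+150],(600,600),interpolation=cv2.INTER_CUBIC))
```

```text
0.5746084479740748 [ 0.45852059 -0.15298306  0.14694701]
turn(ax ay az) [-0.0032 -0.0007 -0.0012] THEN shift in new tool axes mm [-1.1 -0.3  0. ] shift in present axes [-1.1 -0.3  0. ]
stem [312.27595706 268.07187676] spl [array([312.3, 297.4]), array([347.1, 265.1]), array([277.5, 265.1])]
hubtop [312.82526667 335.71029903]
237 193
```

View pics/c7.png

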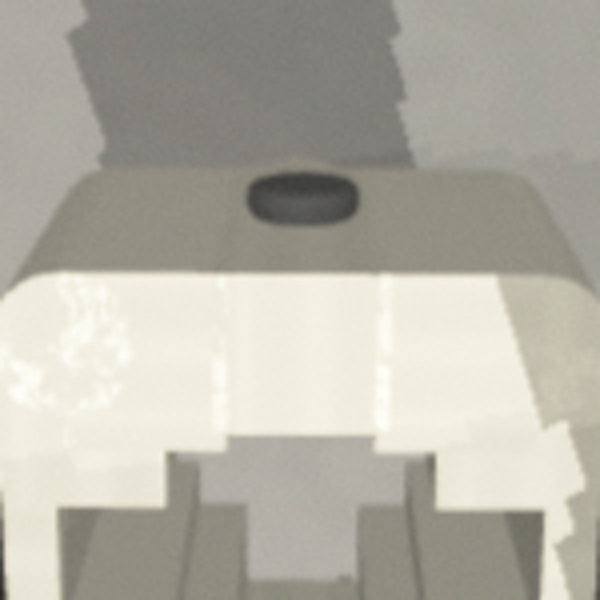

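The crop shows the hub's top and its bore. The side-slot ends are at columns 251 and 373 (mid 312, stem 312), the bore's back edge is at row 302 and the slot's back edge at row 320.

Run:
```python
from h import *
d=load('w7'); t=np.array([.45852,-.15298,.14695]); a=np.radians(161.8); ax=np.array([np.cos(a),np.sin(a)])
for z in (.172,.174,.176):
    for u,v,o in ((312,302.3,.0125),(260,320,.006),(364,320,.006)):
        p=onz(d,u,v,z)[:2]+ax*o; e=p-S; print(z,'hub-minus-stem along arm %.1f lat %.1f'%(e@ax*1000,(e@np.array([-ax[1],ax[0]]))*1000))
for z in (.174,): print('slot span',np.linalg.norm(onz(d,251.3,325,z)-onz(d,373.3,325,z)),'front edge', ((onz(d,312,193+272/4,z)[:2]+ax*.026-S)@ax)*1000, 'edge w')
```

```text
0.172 hub-minus-stem along arm 0.4 lat 0.0
0.172 hub-minus-stem along arm 0.3 lat -17.4
0.172 hub-minus-stem along arm 0.3 lat 17.4
0.174 hub-minus-stem along arm -0.5 lat 0.0
0.174 hub-minus-stem along arm -0.7 lat -17.1
0.174 hub-minus-stem along arm -0.7 lat 17.2
0.176 hub-minus-stem along arm -1.3 lat 0.0
0.176 hub-minus-stem along arm -1.7 lat -16.8
0.176 hub-minus-stem along arm -1.6 lat 16.9
slot span 0.040374913381497485 front edge -1.045924333469109 edge w
```

Call:
{"name": "step_arm", "arguments": {"motion": [{"fingers":1,"tx":-0.8,"ty":0,"tz":12,"ax":-0.003,"ay":0,"az":0},{"fingers":1,"tx":0,"ty":0,"tz":12,"ax":0,"ay":0,"az":0},{"fingers":1,"tx":0,"ty":0,"tz":8,"ax":0,"ay":0,"az":0},{"fingers":1,"tx":0,"ty":0,"tz":0,"ax":0,"ay":0,"az":0},{"fingers":1,"tx":0,"ty":0,"tz":4,"ax":0,"ay":0,"az":0},{"fingers":1,"tx":0,"ty":0,"tz":4,"ax":0,"ay":0,"az":0},{"fingers":1,"tx":0,"ty":0,"tz":4,"ax":0,"ay":0,"az":0},{"fingers":1,"tx":0,"ty":0,"tz":4,"ax":0,"ay":0,"az":0},{"fingers":1,"tx":0,"ty":0,"tz":0,"ax":0,"ay":0,"az":0}]}}

```text
time_s: 12.53
tool_pos: [0.4572, -0.1524, 0.0983]
ee_rot: [-3.101, 0.498, 0.001]
ft_force: [0.1, 0.4, -2.0]
width: 0.572
```

Call:
{"name": "step_arm", "arguments": {"motion": [{"fingers":1,"tx":0,"ty":0,"tz":5,"ax":0,"ay":0,"az":0},{"fingers":1,"tx":0,"ty":0,"tz":5,"ax":0,"ay":0,"az":0},{"fingers":1,"tx":0,"ty":0,"tz":5,"ax":0,"ay":0,"az":0},{"fingers":1,"tx":0,"ty":0,"tz":5,"ax":0,"ay":0,"az":0},{"fingers":1,"tx":0,"ty":0,"tz":5,"ax":0,"ay":0,"az":0},{"fingers":1,"tx":0,"ty":0,"tz":4,"ax":0,"ay":0,"az":0},{"fingers":1,"tx":0,"ty":0,"tz":0,"ax":0,"ay":0,"az":0},{"fingers":1,"tx":0,"ty":0,"tz":0,"ax":0,"ay":0,"az":0}]}}

```text
time_s: 13.2
tool_pos: [0.458, -0.1525, 0.0702]
ee_rot: [-3.101, 0.498, -0.002]
ft_force: [1.2, 0.1, -0.2]
width: 0.575
```

Call:
{"name": "step_arm", "arguments": {"motion": [{"fingers":1,"tx":0,"ty":0,"tz":2,"ax":0,"ay":0,"az":0},{"fingers":1,"tx":0,"ty":0,"tz":1,"ax":0,"ay":0,"az":0},{"fingers":1,"tx":0,"ty":0,"tz":0,"ax":0,"ay":0,"az":0},{"fingers":1,"tx":0,"ty":0,"tz":0,"ax":0,"ay":0,"az":0},{"fingers":1,"tx":0,"ty":0,"tz":0,"ax":0,"ay":0,"az":0}]}}

```text
time_s: 13.62
tool_pos: [0.4582, -0.1526, 0.0693]
ee_rot: [-3.101, 0.498, -0.004]
ft_force: [-4.1, 1.5, 15.8]
width: 0.573
```

Call:
{"name": "step_arm", "arguments": {"motion": [{"fingers":1,"tx":0,"ty":0,"tz":-1,"ax":0,"ay":0,"az":0},{"fingers":1,"tx":0,"ty":0.4,"tz":0,"ax":0,"ay":0,"az":-0.1},{"fingers":1,"tx":0,"ty":0.4,"tz":0,"ax":0,"ay":0,"az":-0.1},{"fingers":1,"tx":0,"ty":0.4,"tz":0,"ax":0,"ay":0,"az":-0.1},{"fingers":1,"tx":0,"ty":0.3,"tz":0,"ax":0,"ay":0,"az":-0.1},{"fingers":1,"tx":0,"ty":0.3,"tz":0,"ax":0,"ay":0,"az":-0.1},{"fingers":1,"tx":0,"ty":0.3,"tz":0,"ax":0,"ay":0,"az":-0.1},{"fingers":1,"tx":0,"ty":0,"tz":0,"ax":0,"ay":0,"az":0},{"fingers":1,"tx":0,"ty":0,"tz":0,"ax":0,"ay":0,"az":0}]}}

```text
time_s: 14.37
tool_pos: [0.4581, -0.1541, 0.069]
ee_rot: [-3.109, -0.442, -0.004]
ft_force: [-2.3, 2.4, 6.4]
width: 0.572
```

Run:
```python
from h import *
t,C,s=tcp(); print(t,s['ft_force'],s['moment'],s['width']); a=np.arctan2(C[1,0],C[0,0])+np.pi; print('q tool',a-(psi+np.pi)+.55,'axis',t+C[:,0]*.0036)
```

```text
[ 0.45807902 -0.15410365  0.06903004] [-2.32521335  2.44787972  6.35552473] [0.59674383 0.09461393 0.14106562] 0.572449640438321
q tool 1.0245747466841786 axis [ 0.46153622 -0.15309982  0.0690404 ]
```

Call:
{"name": "step_arm", "arguments": {"motion": [{"fingers":1,"tx":0,"ty":0.2,"tz":0,"ax":0,"ay":0,"az":-0.05},{"fingers":1,"tx":0,"ty":0.2,"tz":0,"ax":0,"ay":0,"az":-0.05},{"fingers":1,"tx":0,"ty":0.1,"tz":0,"ax":0,"ay":0,"az":-0.04},{"fingers":1,"tx":0,"ty":0,"tz":0,"ax":0,"ay":0,"az":0},{"fingers":1,"tx":0,"ty":0,"tz":0,"ax":0,"ay":0,"az":0},{"fingers":1,"tx":0,"ty":0,"tz":0,"ax":0,"ay":0,"az":0}]}}

```text
time_s: 14.87
tool_pos: [0.458, -0.1541, 0.069]
ee_rot: [-3.07, -0.657, -0.004]
ft_force: [-1.3, 3.1, 5.5]
width: 0.573
```

Run:
```python
from h import *
t,C,s=tcp(); print(t,s['ft_force'],s['moment'],s['width']); a=np.arctan2(C[1,0],C[0,0])+np.pi; print('q tool',a-(psi+np.pi)+.55,'axis',t+C[:,0]*.0036)
```

```text
[ 0.45801942 -0.15407076  0.06901173] [-1.29294531  3.10134001  5.54441595] [ 0.90368265  0.17173963 -0.10366228] 0.5728670416864021
q tool 1.1639704709942984 axis [ 0.4613036  -0.15259631  0.06902306]
```

Call:
{"name": "step_arm", "arguments": {"motion": [{"fingers":1,"tx":0,"ty":0.1,"tz":0,"ax":0,"ay":0,"az":-0.04},{"fingers":1,"tx":0,"ty":0,"tz":0,"ax":0,"ay":0,"az":0},{"fingers":1,"tx":0,"ty":0,"tz":0,"ax":0,"ay":0,"az":0},{"fingers":1,"tx":0,"ty":0,"tz":0,"ax":0,"ay":0,"az":0}]}}

```text
time_s: 15.2
tool_pos: [0.4572, -0.1528, 0.069]
ee_rot: [-3.054, -0.711, -0.004]
ft_force: [-4.0, 7.6, 8.8]
width: 0.576
```

Run:
```python
from h import *
t,C,s=tcp(); print(t,s['ft_force'],s['moment'],s['width']); a=np.arctan2(C[1,0],C[0,0])+np.pi; print('q tool',a-(psi+np.pi)+.55,'axis',t+C[:,0]*.0036)
```

```text
[ 0.45716663 -0.15284882  0.06899224] [-4.01686283  7.58800899  8.7872791 ] [ 1.87457694  0.60043649 -1.80532838] 0.5762327187510773
q tool 1.199697249342704 axis [ 0.46039605 -0.15125801  0.0690052 ]
```

Call:
{"name": "step_arm", "arguments": {"motion": [{"fingers":1,"tx":0,"ty":0,"tz":0,"ax":0,"ay":0,"az":0.03},{"fingers":-1,"tx":0,"ty":0,"tz":0,"ax":0,"ay":0,"az":0},{"fingers":-1,"tx":0,"ty":0,"tz":0,"ax":0,"ay":0,"az":0},{"fingers":-1,"tx":0,"ty":0,"tz":0,"ax":0,"ay":0,"az":0},{"fingers":-1,"tx":0,"ty":0,"tz":0,"ax":0,"ay":0,"az":0},{"fingers":-1,"tx":0,"ty":0,"tz":0,"ax":0,"ay":0,"az":0},{"fingers":-1,"tx":0,"ty":0,"tz":-10,"ax":0,"ay":0,"az":0},{"fingers":-1,"tx":0,"ty":0,"tz":-30,"ax":0,"ay":0,"az":0},{"fingers":-1,"tx":0,"ty":0,"tz":-40,"ax":0,"ay":0,"az":0},{"fingers":-1,"tx":0,"ty":0,"tz":-40,"ax":0,"ay":0,"az":0},{"fingers":-1,"tx":0,"ty":0,"tz":-40,"ax":0,"ay":0,"az":0},{"fingers":-1,"tx":0,"ty":0,"tz":-30,"ax":0,"ay":0,"az":0},{"fingers":-1,"tx":0,"ty":0,"tz":0,"ax":0,"ay":0,"az":0.11},{"fingers":-1,"tx":0,"ty":0,"tz":0,"ax":0,"ay":0,"az":0.11},{"fingers":-1,"tx":0,"ty":0,"tz":0,"ax":0,"ay":0,"az":0.11},{"fingers":-1,"tx":0,"ty":0,"tz":0,"ax":0,"ay":0,"az":0.11},{"fingers":-1,"tx":0,"ty":0,"tz":0,"ax":0,"ay":0,"az":0.11},{"fingers":-1,"tx":0,"ty":0,"tz":0,"ax":0,"ay":0,"az":0.07},{"fingers":-1,"tx":0,"ty":0,"tz":0,"ax":0,"ay":0,"az":0},{"fingers":-1,"tx":0,"ty":0,"tz":0,"ax":0,"ay":0,"az":0}]}}

```text
time_s: 16.87
tool_pos: [0.4575, -0.1553, 0.2579]
ee_rot: [-3.127, 0.292, -0.0]
ft_force: [-0.4, 0.4, 0.6]
width: 1.0
```

Run:
```python
from h import *
print(tcp()[0]); go([.40,-.148,.27],Rdown(psi))
d=grab('wrist','w8'); e=d['image'][:,:,::-1]
x=grab('top','top8')['image'][150:350,210:410,::-1]
cv2.imwrite('pics/c8.png',np.hstack([cv2.resize(e[:330,120:520],(400,330)),cv2.resize(x,(330,330),interpolation=cv2.INTER_CUBIC)]))
P=keep(1.97,.5); Q=keep(1.97,.5,off=.065); print(P[0],Q[0]); go(Q[0],Rdown(psi)); print(proj(d,P[0]-P[1][:,2]*.019)-[120,0], proj(d,[*S,.1])-[120,0])
```

```text
[ 0.45751982 -0.15533872  0.25788979]
turn(ax ay az) [-0.0007 -0.0002  0.0057] THEN shift in new tool axes mm [-57.9   3.8 -12.1] shift in present axes [-57.9   3.4 -12.1]
[ 0.56445821 -0.17411024  0.13362432] [ 0.59504832 -0.18005635  0.19066719]
turn(ax ay az) [-0.0008 -0.0004  0.0052] THEN shift in new tool axes mm [139.7  -1.9  67.3] shift in present axes [139.6  -1.1  67.3]
[190.09722013  51.499714  ] [189.18761937 223.24012718]
```

View pics/c8.png

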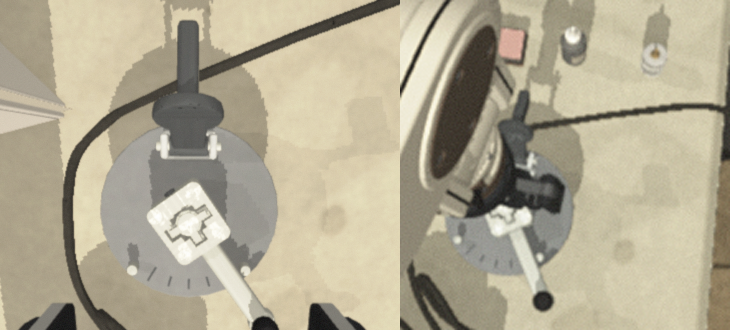

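The left half (wrist) shows the lever seated with the stem in its bore at (189,223) and the arm lying towards the right-hand pin. The keeper leans back, with its tab at about (188,50), against a prediction of (190,51). The right half (top) shows the bystanders where they were.

Call:
{"name": "step_arm", "arguments": {"motion": [{"fingers":-1,"tx":35,"ty":-1,"tz":0,"ax":0,"ay":0,"az":0.005},{"fingers":-1,"tx":35,"ty":-1,"tz":0,"ax":0,"ay":0,"az":0},{"fingers":-1,"tx":35,"ty":0,"tz":0,"ax":0,"ay":0,"az":0},{"fingers":-1,"tx":34,"ty":0,"tz":0,"ax":0,"ay":0,"az":0},{"fingers":-1,"tx":0,"ty":0,"tz":24,"ax":0,"ay":0,"az":0},{"fingers":-1,"tx":0,"ty":0,"tz":24,"ax":0,"ay":0,"az":0},{"fingers":-1,"tx":0,"ty":0,"tz":0,"ax":0,"ay":-0.1,"az":0},{"fingers":-1,"tx":0,"ty":0,"tz":0,"ax":0,"ay":-0.1,"az":0},{"fingers":-1,"tx":0,"ty":0,"tz":0,"ax":0,"ay":-0.1,"az":0},{"fingers":-1,"tx":0,"ty":0,"tz":0,"ax":0,"ay":-0.1,"az":0},{"fingers":-1,"tx":0,"ty":0,"tz":0,"ax":0,"ay":-0.1,"az":0},{"fingers":-1,"tx":0,"ty":0,"tz":0,"ax":0,"ay":0,"az":0},{"fingers":-1,"tx":0,"ty":0,"tz":0,"ax":0,"ay":0,"az":0}]}}

```text
time_s: 18.05
tool_pos: [0.5851, -0.1771, 0.1991]
ee_rot: [-2.99, 0.287, 0.744]
ft_force: [-0.4, -0.1, 0.3]
width: 1.0
```

Run:
```python
from h import *
t,C,s=tcp(); print(t,s['ft_force'],'th',np.arctan2(-(C[:,2]@U),-C[2,2])); go(*keep(1.97,.5)); go(*keep(1.97,.5,off=.05))
```

```text
[ 0.58509158 -0.17714593  0.19907791] [-0.44325577 -0.13658969  0.26465258] th 0.48767018588457245
turn(ax ay az) [-0.0009 -0.0123  0.0005] THEN shift in new tool axes mm [13.1  1.  67.4] shift in present axes [12.3  1.  67.6]
turn(ax ay az) [-0.0009 -0.0123  0.0005] THEN shift in new tool axes mm [13.1  1.  17.4] shift in present axes [12.9  1.  17.6]
```

Call:
{"name": "step_arm", "arguments": {"motion": [{"fingers":-1,"tx":13,"ty":1,"tz":18,"ax":0,"ay":-0.012,"az":0},{"fingers":-1,"tx":0,"ty":0,"tz":20,"ax":0,"ay":0,"az":0},{"fingers":-1,"tx":0,"ty":0,"tz":0,"ax":0,"ay":0,"az":0},{"fingers":-1,"tx":0,"ty":0,"tz":0,"ax":0,"ay":0,"az":0}]}}

```text
time_s: 18.38
tool_pos: [0.5772, -0.1768, 0.1667]
ee_rot: [-2.987, 0.289, 0.753]
ft_force: [0.4, 0.2, -0.1]
width: 1.002
```

Run:
```python
from h import *
t,C,s=tcp(); print(t,s['ft_force'],'th',np.arctan2(-(C[:,2]@U),-C[2,2])); go(*keep(1.97,.5))
```

```text
[ 0.57718633 -0.17676662  0.16674765] [ 0.35926204  0.22523932 -0.14994406] th 0.4937344910430566
turn(ax ay az) [-0.0006 -0.0063 -0.0005] THEN shift in new tool axes mm [ 4.5 -0.2 35.3] shift in present axes [ 4.2 -0.2 35.3]
```

Call:
{"name": "step_arm", "arguments": {"motion": [{"fingers":-1,"tx":4,"ty":0,"tz":15,"ax":0,"ay":0,"az":0},{"fingers":-1,"tx":0,"ty":0,"tz":15,"ax":0,"ay":0,"az":0},{"fingers":-1,"tx":0,"ty":0,"tz":5,"ax":0,"ay":0,"az":0},{"fingers":-1,"tx":0,"ty":0,"tz":0,"ax":0,"ay":0,"az":0},{"fingers":1,"tx":0,"ty":0,"tz":0,"ax":0,"ay":0,"az":0},{"fingers":1,"tx":0,"ty":0,"tz":0,"ax":0,"ay":0,"az":0},{"fingers":1,"tx":0,"ty":0,"tz":0,"ax":0,"ay":0,"az":0},{"fingers":1,"tx":0,"ty":0,"tz":0,"ax":0,"ay":0,"az":0},{"fingers":1,"tx":0,"ty":0,"tz":0,"ax":0,"ay":0,"az":0},{"fingers":1,"tx":0,"ty":0,"tz":0,"ax":0,"ay":0,"az":0},{"fingers":1,"tx":0,"ty":0,"tz":0,"ax":0,"ay":0,"az":0},{"fingers":1,"tx":0,"ty":0,"tz":0,"ax":0,"ay":0,"az":0},{"fingers":1,"tx":0,"ty":0,"tz":0,"ax":0,"ay":0,"az":0},{"fingers":1,"tx":0,"ty":0,"tz":0,"ax":0,"ay":0,"az":0}]}}

```text
time_s: 19.55
tool_pos: [0.5672, -0.1737, 0.1314]
ee_rot: [-2.988, 0.288, 0.748]
ft_force: [2.5, 4.5, 2.2]
width: 0.135
```

Run:
```python
from h import *
t,C,s=tcp(); g=t-C[:,2]*.019-Hn; th=np.arctan2(-(C[:,2]@U),-C[2,2]); print(t,s['ft_force'],s['width'],'th',th)
phi=1.97; G=(g@U)*U+np.array([0,0,g[2]]); k=R.from_rotvec(-YP*phi).apply(G); rel=(k@U,k[2]); print('rel',rel)
n=20; P=[keep(a,b,rel) for a,b in zip(np.linspace(phi,0,n+1),np.linspace(th,-.4,n+1))]; rows(P[1:],P[0])
```

```text
[ 0.56722247 -0.17373761  0.1314217 ] [2.46731793 4.47797869 2.20357255] 0.1348658684333899 th 0.4905477858071791
rel (np.float64(-0.06101481497303706), np.float64(0.03611196447521144))
tx -5.6 ty -0.0 tz -2.7  ax 0.000 ay 0.045 az 0.000
tx -5.7 ty 0.0 tz -2.3  ax -0.000 ay 0.045 az -0.000
tx -5.9 ty -0.0 tz -2.0  ax 0.000 ay 0.045 az 0.000
tx -5.9 ty 0.0 tz -1.6  ax 0.000 ay 0.045 az -0.000
tx -6.0 ty 0.0 tz -1.3  ax -0.000 ay 0.045 az -0.000
tx -6.1 ty -0.0 tz -0.9  ax -0.000 ay 0.045 az 0.000
tx -6.1 ty 0.0 tz -0.5  ax 0.000 ay 0.045 az -0.000
tx -6.1 ty -0.0 tz -0.1  ax -0.000 ay 0.045 az -0.000
tx -6.1 ty 0.0 tz 0.2  ax 0.000 ay 0.045 az 0.000
tx -6.1 ty -0.0 tz 0.6  ax 0.000 ay 0.045 az -0.000
tx -6.1 ty -0.0 tz 1.0  ax 0.000 ay 0.045 az 0.000
tx -6.0 ty -0.0 tz 1.4  ax -0.000 ay 0.045 az -0.000
tx -5.9 ty -0.0 tz 1.7  ax 0.000 ay 0.045 az 0.000
tx -5.8 ty -0.0 tz 2.1  ax 0.000 ay 0.045 az -0.000
tx -5.7 ty 0.0 tz 2.5  ax -0.000 ay 0.045 az 0.000
tx -5.5 ty -0.0 tz 2.8  ax 0.000 ay 0.045 az 0.000
tx -5.4 ty 0.0 tz 3.1  ax -0.000 ay 0.045 az -0.000
tx -5.2 ty 0.0 tz 3.5  ax -0.000 ay 0.045 az 0.000
tx -5.0 ty 0.0 tz 3.8  ax 0.000 ay 0.045 az -0.000
tx -4.8 ty -0.0 tz 4.1  ax 0.000 ay 0.045 az -0.000
```

Call:
{"name": "step_arm", "arguments": {"motion": [{"fingers":1,"tx":-5.6,"ty":0,"tz":-2.7,"ax":0,"ay":0.045,"az":0},{"fingers":1,"tx":-5.7,"ty":0,"tz":-2.3,"ax":0,"ay":0.045,"az":0},{"fingers":1,"tx":-5.9,"ty":0,"tz":-2.0,"ax":0,"ay":0.045,"az":0},{"fingers":1,"tx":-5.9,"ty":0,"tz":-1.6,"ax":0,"ay":0.045,"az":0},{"fingers":1,"tx":-6.0,"ty":0,"tz":-1.3,"ax":0,"ay":0.045,"az":0},{"fingers":1,"tx":-6.1,"ty":0,"tz":-0.9,"ax":0,"ay":0.045,"az":0},{"fingers":1,"tx":-6.1,"ty":0,"tz":-0.5,"ax":0,"ay":0.045,"az":0},{"fingers":1,"tx":-6.1,"ty":0,"tz":-0.1,"ax":0,"ay":0.045,"az":0},{"fingers":1,"tx":-6.1,"ty":0,"tz":0.2,"ax":0,"ay":0.045,"az":0},{"fingers":1,"tx":-6.1,"ty":0,"tz":0.6,"ax":0,"ay":0.045,"az":0}]}}

```text
time_s: 20.38
tool_pos: [0.5185, -0.1642, 0.1579]
ee_rot: [-3.122, 0.3, 0.05]
ft_force: [8.1, 3.7, -5.7]
width: 0.131
```

Call:
{"name": "step_arm", "arguments": {"motion": [{"fingers":1,"tx":-6.1,"ty":0,"tz":1.0,"ax":0,"ay":0.045,"az":0},{"fingers":1,"tx":-6.0,"ty":0,"tz":1.4,"ax":0,"ay":0.045,"az":0},{"fingers":1,"tx":-5.9,"ty":0,"tz":1.7,"ax":0,"ay":0.045,"az":0},{"fingers":1,"tx":-5.8,"ty":0,"tz":2.1,"ax":0,"ay":0.045,"az":0},{"fingers":1,"tx":-5.7,"ty":0,"tz":2.5,"ax":0,"ay":0.045,"az":0},{"fingers":1,"tx":-5.5,"ty":0,"tz":2.8,"ax":0,"ay":0.045,"az":0},{"fingers":1,"tx":-5.4,"ty":0,"tz":3.1,"ax":0,"ay":0.045,"az":0},{"fingers":1,"tx":-5.2,"ty":0,"tz":3.5,"ax":0,"ay":0.045,"az":0},{"fingers":1,"tx":0,"ty":0,"tz":0,"ax":0,"ay":0,"az":0}]}}

```text
time_s: 21.13
tool_pos: [0.4755, -0.1559, 0.1374]
ee_rot: [3.056, -0.293, 0.508]
ft_force: [2.8, 5.8, 7.9]
width: 0.133
```

Run:
```python
from h import *
t,C,s=tcp(); g=t-C[:,2]*.019-Hn; print(t,s['ft_force'],s['width'],'r',np.hypot(g@U,g[2]),'phi',np.arctan2(.0361,-.061)-np.arctan2(g[2],g@U)); rows([keep(0,-.4,(-.061,.0361))])
```

```text
[ 0.47550364 -0.15592675  0.13742582] [2.76608033 5.76326196 7.94772577] 0.1333263653504844 r 0.07139276362125149 phi 0.22992868689324597
tx -11.9 ty 0.9 tz 9.5  ax -0.002 ay 0.071 az 0.000
```

Call:
{"name": "step_arm", "arguments": {"motion": [{"fingers":1,"tx":-5,"ty":0,"tz":3.8,"ax":0,"ay":0.035,"az":0},{"fingers":1,"tx":-5,"ty":0,"tz":4.1,"ax":0,"ay":0.035,"az":0},{"fingers":1,"tx":-1.5,"ty":0,"tz":2,"ax":0,"ay":0,"az":0},{"fingers":1,"tx":0,"ty":0,"tz":0,"ax":0,"ay":0,"az":0},{"fingers":1,"tx":0,"ty":0,"tz":0,"ax":0,"ay":0,"az":0},{"fingers":1,"tx":0,"ty":0,"tz":0,"ax":0,"ay":0,"az":0}]}}

```text
time_s: 21.63
tool_pos: [0.467, -0.1543, 0.1237]
ee_rot: [3.033, -0.291, 0.603]
ft_force: [-7.0, 7.6, 13.5]
width: 0.135
```

Run:
```python
from h import *
t,C,s=tcp(); g=t-C[:,2]*.019-Hn; print(t,s['ft_force'],s['width'],'r',np.hypot(g@U,g[2]),'phi',np.arctan2(.0361,-.061)-np.arctan2(g[2],g@U)); rows([keep(0,-.4,(-.061,.0361))])
```

```text
[ 0.46699873 -0.15425711  0.1237116 ] [-7.00937067  7.6218782  13.48548877] 0.13543782305039634 r 0.0707410710130869 phi -0.012407804347544626
tx 0.8 ty 0.9 tz -0.6  ax -0.002 ay 0.008 az 0.000
```

Call:
{"name": "step_arm", "arguments": {"motion": [{"fingers":1,"tx":-1,"ty":0,"tz":2,"ax":0,"ay":0,"az":0},{"fingers":1,"tx":0,"ty":0,"tz":0,"ax":0,"ay":0,"az":0},{"fingers":1,"tx":0,"ty":0,"tz":0,"ax":0,"ay":0,"az":0},{"fingers":-1,"tx":0,"ty":0,"tz":0,"ax":0,"ay":0,"az":0},{"fingers":-1,"tx":0,"ty":0,"tz":0,"ax":0,"ay":0,"az":0},{"fingers":-1,"tx":0,"ty":0,"tz":0,"ax":0,"ay":0,"az":0},{"fingers":-1,"tx":0,"ty":0,"tz":0,"ax":0,"ay":0,"az":0},{"fingers":-1,"tx":0,"ty":0,"tz":0,"ax":0,"ay":0,"az":0},{"fingers":-1,"tx":0,"ty":0,"tz":-15,"ax":0,"ay":0,"az":0},{"fingers":-1,"tx":0,"ty":0,"tz":-30,"ax":0,"ay":0,"az":0},{"fingers":-1,"tx":0,"ty":0,"tz":-30,"ax":0,"ay":0,"az":0},{"fingers":-1,"tx":0,"ty":0,"tz":-30,"ax":0,"ay":0,"az":0},{"fingers":-1,"tx":0,"ty":0,"tz":-30,"ax":0,"ay":0,"az":0},{"fingers":-1,"tx":0,"ty":0,"tz":0,"ax":0,"ay":-0.1,"az":0},{"fingers":-1,"tx":0,"ty":0,"tz":0,"ax":0,"ay":-0.1,"az":0},{"fingers":-1,"tx":0,"ty":0,"tz":0,"ax":0,"ay":-0.1,"az":0},{"fingers":-1,"tx":0,"ty":0,"tz":0,"ax":0,"ay":-0.1,"az":0},{"fingers":-1,"tx":0,"ty":0,"tz":0,"ax":0,"ay":0,"az":0},{"fingers":-1,"tx":0,"ty":0,"tz":0,"ax":0,"ay":0,"az":0},{"fingers":-1,"tx":0,"ty":0,"tz":0,"ax":0,"ay":0,"az":0}]}}

```text
time_s: 23.3
tool_pos: [0.4155, -0.1452, 0.2436]
ee_rot: [-3.126, 0.302, 0.018]
ft_force: [-0.7, -0.2, 0.1]
width: 0.998
```

Run:
```python
from h import *
d=grab('wrist','w9'); t,C,s=tcp(); print(t,s['ft_force'],s['time_s']); im=d['image'][:,:,::-1]
h=Hn
for phi in (0,.08,.16):
    print(phi,'tab top near/far',[proj(d,Hn+R.from_rotvec(YP*phi).apply(U*x+[0,0,.047])).round(1) for x in (-.077,-.051)],'pad tip',proj(d,Hn+R.from_rotvec(YP*phi).apply(U*-.081+[0,0,.004])).round(1))
p=proj(d,A); x,y=int(p[0]-110),max(0,int(p[1]-100)); print(x,y)
for q in (.97,1.1,1.18):
    a=psi+np.pi-.55+q; print(q,'knob',proj(d,[S[0]+.118*np.cos(a),S[1]+.118*np.sin(a),.104])-[x,y])
cv2.imwrite('pics/c9.png',cv2.resize(im[y:y+220,x:x+220],(600,600),interpolation=cv2.INTER_CUBIC))
```

```text
[ 0.41510662 -0.14516389  0.24412107] [-0.67797243  0.04851025 -0.34584396] 23.35
0 tab top near/far [array([312.1, 202. ]), array([312. , 158.4])] pad tip [312.  197.8]
0.08 tab top near/far [array([312.1, 197. ]), array([312. , 151.8])] pad tip [312.  198.4]
0.16 tab top near/far [array([312.1, 190.7]), array([312. , 144.4])] pad tip [312.  198.2]
201 63
0.97 knob [170.93693156 242.16985021]
1.1 knob [188.44983062 233.82890228]
1.18 knob [198.76465394 227.63721404]
```

View pics/c9.png

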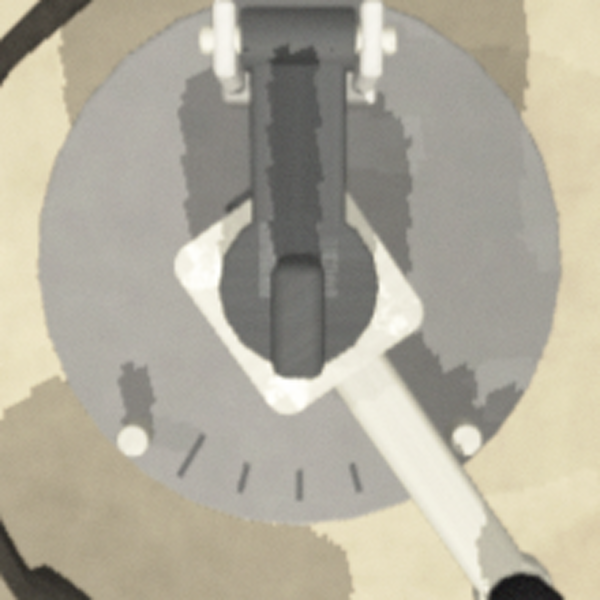

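```bash
python3 -c "
from plant import robot
print(robot.close_job())"
```

```text
the job is handed in; nothing more can be done
None
```

I opened the keeper, fitted the lever, swung it to the stem's stop and pressed the keeper shut. I handed the job in at about 23.4 s of the 72 s allowed. No verdict came back; these are my last checks:

- **Keeper:** I pinched the tab and followed its arc to about 1.97 rad, then brought it back down the same way. The last picture puts it at about 0 to 0.02 rad, against a limit of 0.08.
- **Lever:** It went down the stem with no resistance and seated under about 16 N. The tool height matched a hub resting on the disc to within about 1 mm. I did not measure the hub's tilt separately.
- **Stem:** I turned the lever until the moment rose to about −1.8 N m, which I took as the stop. The last picture puts the lever at about 1.13 rad. The splines have up to about 0.08 rad of play, so the stem should be at 1.05 rad or more, against the 0.97 needed; I did not see its angle directly.
- **Bystanders and robot:** The sanding block, jar and bottle looked unmoved in a top view taken before I shut the keeper; I did not look at them again afterwards. At hand-in the gripper was clear above the valve, with no force on it.

None of the checks disagreed by more than the camera's 2 mm. The first move call was refused because of missing keys, which cost one picture; all 12 allowed pictures were used.

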